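# Load the toner cartridge into the shop's printer

### The job

Load the slim toner cartridge into the printer on the counter: slide the dust shutter fully open, push the cartridge straight down into the port against its spring with the two lugs in the two notches, twist it a quarter turn clockwise (seen from above) to its stop so that it is locked, and let go. Leave the wide cartridge and the other things on the counter where they are, upright and undisturbed.

Things in the scene. Friction and masses are not known exactly. Their poses are not given: they have to be found in the camera images.
- cartridge_mid (a point): The slim toner cartridge (loose, about 0.16 kg), upright, 118 mm tall; this point is on its axis half-way up, 59 mm above its underside; z up along the axis, x along grip bar and lugs. A grey neck 39 mm across below, with a tapered foot (32 mm across at the underside, full width 6 mm up); a black round body 54 mm across, 30 to 80 mm above the underside. Half a turn about z leaves it the same.
- cartridge_bar (a point): Middle of the slim cartridge's upright grip bar (98 mm above its underside), same axes. The bar is 46 mm long along x, 14 mm thick along y, and stands 38 mm above the body, 80 to 118 mm above the underside.
- cartridge_lugs (a point): On the slim cartridge's axis, level with its two lugs (11 mm above the underside), same axes. The lugs stick out of the neck along +x and -x, in line with the grip bar; each is 10 mm wide and 6 mm high, 52 mm from tip to tip.
- wide_mid (a point): The wide toner cartridge, which does not fit: black round body 68 mm across, 115 mm tall, plain neck without lugs, a grip bar 58 mm long on top. Stands near the slim one; either may be in either place. This point is half-way up its axis. Leave it alone.
- port (a point): Centre of the toner port at the level of the flat top of the white desktop printer (300 x 360 x 150 mm, fixed), 150 mm above the counter; x points from the printer's front (towards the robot) to its back, y to the left seen from the robot, z up. A round bore 42 mm across with two opposite notches 14 mm wide along +x and -x, reaching 27.5 mm from the centre, through a 6 mm thick collar.
- port_plate (a point): Top of the spring plate in the port as it rests, 15.5 mm below the printer's top; it moves with the plate. It can be pushed 7 mm down (4 N at first, 7 N at the end, then a hard stop). Once the cartridge's underside is more than 20 mm below the printer's top (22.5 mm at the hard stop) its lugs are under the collar and it can turn. Not turned and let go, it springs back up, cartridge_mid 43.5 mm above port.
- port_turn (a point): A point on the port's axis, 3 mm below the top, axes as port: how it turns. Pushed down, the cartridge turns clockwise seen from above, from lugs (and bar) along port x to lugs along port y, up to a stop 3 or 4 degrees past the quarter turn; it cannot turn the other way. Then let go, the spring lifts the lugs against the collar: cartridge_mid 39 mm above port. Locked, friction holds it.
- shutter (a joint): Dust shutter over the port, a black plate in rails on the printer's top: 0 closed, 0.085 m fully open at its end stop; it slides to the port's -y (to the right seen from the robot). Friction about 2 N; it stays where it is left. It may start up to 15 mm open. The plate is 80 mm along x, 78 mm along y, its upper face 5.5 mm above the printer's top.
- shutter_tab (a point): Middle of the top edge of the shutter's upright finger tab, 35.5 mm above the printer's top; it moves with the shutter. The tab is 30 mm along the port's x, 10 mm thick along its y, and stands 30 mm above the shutter plate.
- pen_cup: Dark steel cup 72 mm across, 90 mm tall, with three pens reaching 150 mm; origin under its centre. Bystander.
- tape: Flat-lying roll of tape 84 mm across, 24 mm high; origin under its centre. Bystander.
- stapler: Stapler 140 mm long, about 55 mm high; origin under its centre. Bystander.
- staple_box: Small carton 60 x 42 x 28 mm lying on the printer's top, to the back right of the shutter; origin under its centre. Bystander.
- fluid: Small white bottle 32 mm across, 75 mm tall; origin under its centre. Bystander.
- jar: Small jar 52 mm across, 62 mm tall; origin under its centre. Bystander.

How it is judged:
On the way, in this order (a step that is already met when the one before it is completed fails the run):
1. the dust shutter is fully open (at least 75 of 85 mm) (value of joint shutter above 0.075 m), for 0.2 s.
2. the slim cartridge is pushed down into the port against its spring (z of cartridge_mid in the frame of port below 0.0405 m and horizontal distance between cartridge_mid and port below 0.006 m), for 0.1 s.
At the end, for the whole second after the job is handed in: The shutter is open by at least 75 mm; the slim cartridge is in the port, its mid-point 34 to 42 mm above the printer's top and within 6 mm of the port's axis, upright within 0.1 rad, turned so that its grip bar is within 0.25 rad (14 degrees) of square to the notches, at rest and let go (value of joint shutter above 0.075 m and z of cartridge_mid in the frame of port between 0.034 and 0.042 m and horizontal distance between cartridge_mid and port below 0.006 m and angle between the x axis of cartridge_mid and the y axis of port, either way round below 0.25 rad and angle between cartridge_mid's own z axis and vertical below 0.1 rad); the robot touches nothing.
It fails at once if the wide cartridge is moved by more than 30 mm or tipped (distance of wide_mid from where it was at the start of the episode above 0.03 m or angle between wide_mid's own z axis and vertical above 0.4 rad).
It fails at once if another thing on the counter is moved by more than 30 mm or tipped (distance of any of pen_cup, tape, stapler, staple_box, fluid, jar from where it was at the start of the episode above 0.03 m or angle between any of pen_cup, fluid, jar's own z axis and vertical above 0.4 rad).
It also fails if it takes over 54 s, if anything falls off the work surface, if the arm or the gripper's body presses on something with over 40 N, if the wrist force passes 120 N, or if a joint passes its speed limit or range.

### The arm

A 7-joint arm with a two-finger parallel gripper is mounted at the origin on the work surface. World frame = base frame: x ahead of the robot, y to its left, z up, the work surface at z = 0. Lengths are in m, angles in rad, forces in N, time in s.
With the tool pointing down it reaches from about 0.4 to 0.85 m from the base axis. Payload 4.5 kg.
Tool frame: the origin (TCP) lies between the finger pads; the fingertips stand 19 mm ahead of it and the grasp point (between the pads) is the TCP (r.nose_length is the distance from the TCP to the fingertips, in m); z points along the fingers, x is the direction in which the jaws open and shut, and the axes are right-handed (so a half turn about z gives the same grasp; the last joint's range is limited). The gripper opens to 88 mm and grips with 3 to 60 N. Pads are 18 mm wide; open, the fingers measure 123 mm over their backs; the gripper's body (75 mm by 187 mm) begins 45 mm behind the grasp point.
Start: joints at [-1.307, 0.689, -0.195, 1.565, 0.157, 0.902, -0.215], TCP at [0.142, 0.609, 0.258] pointing down, gripper open.
Joint ranges: [-3.01, 3.01], [-0.46, 2.08], [-1.47, 1.51], [0.13, 2.56], [-1, 4.14], [0.04, 2.09], [-2.66, 2.66]. Speed limits (rad/s): [2.57, 2.57, 3.14, 3.14, 3.14, 3.14, 3.14].

### API

Orientations are given as a unit quaternion [x, y, z, w].
In Python, from plant import get_state, vision, r gives the robot as it stands.
- The arm moves only by the tool play_rows, never from a script. Its argument "deltas" is a list that holds one entry, the list of rows, each a list of 7 numbers: the gripper command: -1 is fully open, 1 is shut, values between are in proportion, then the shift along the tool's x, y, z normalised to -1 to 1, where 1 is 300 mm, then the turn, a rotation vector about the tool's x, y, z normalised to -1 to 1, where 1 is pi rad. A call has 1 to 5 rows; each row is the pose to reach, as a shift and turn from the pose measured when the call began, along the tool's axes at that moment, turning the shorter way round; what a row does not reach only later rows make up. A row lasts 1/8 s, in which the tool goes at most 62.5 mm and 10.7 degrees, less where a joint would pass 70% of its speed; a pose out of reach is approached as far as the arm can. A call with a number of a shift or a turn outside -1 to 1 is refused whole. A call with a gripper value outside its range is refused whole. The fingers move at their own pace and stop on an object; "force" is the grip in N (left out, the last holds). Time passes only in rows, so rows that repeat a pose let the fingers close. It gives the time, the measured TCP pose, the force and the opening at its end, in the units of the state.
- get_state(): the state, without advancing time (a new reading comes with each control period).
- vision.snapshot(name): name is "side" or "top"; returns the picture (480x640x3 uint8, red, green, blue); there is no depth.
- vision.camera_model(name): a dict with "vfov" (degrees; the focal length in pixels is half the picture's height over the tangent of half this angle, whatever the lens; pixels are square), "cx", "cy" (the principal point, pixels), "world_to_cam" (4x4, takes a point from world to camera coordinates). Camera axes: x right, y up, looking along -z (the intrinsics and any distortion apply to the point x, -y, -z); pixel columns grow to the right and rows downward; lengths in m; the calibration is good to about 2 mm. A picture is of the moment at which its call begins. camera_model takes no time and is no camera call.
- r.finish_job(): hands the job in, once; it reports no verdict.
The state is a dict: "clock": time; "q": joint angles; "qd": joint speeds; "joint_torque": joint torques, N m; "tool_pos": TCP position; "eef_rot": TCP orientation; "contact_force": force on the tool from outside, world axes, zero at the start; "moment": the same for the moment, N m; "opening": opening from 0.0 (shut) to 1.0 (fully open).
Only numpy, scipy, OpenCV 4.12 (cv2) and the standard library are available. Lean on these libraries where they do the work, as an engineer would, in place of code of your own. Each camera call takes 0.05 s, during which the arm holds its last target.

## Working session

There is one attempt and no reset: what is moved stays moved. The work goes in short steps, Python scripts to look and compute and a tool call to move; the robot and the scene stay as the last step left them, time stands still between calls to the robot, and variables do not carry over. Pictures are saved under pics/ and viewed, and the job is handed in when it is done.

Besides the shell and the picture viewer there is one more tool, called after "Request:" in YAML: its name, and indented under it one key for each argument. play_rows: Moves the arm, as the interface text tells. Scaled input: -1 to 1 covers 300 mm each way for a shift and pi rad each way for a turn. Its arguments: {"type":"object","properties":{"deltas":{"type":"array"},"force":{"type":"number"}},"required":["deltas"]}

```bash
ls; mkdir -p pics; python3 - <<'E'
from plant import get_state, vision, r
import cv2
s=get_state(); print(s)
for n in("side","top"):
    print(n,vision.camera_model(n))
    cv2.imwrite(f"pics/{n}0.png",vision.snapshot(n)[:,:,::-1])
print(r.nose_length)
E
```

```text
pics
{'clock': 0.0, 'q': array([-1.3072047 ,  0.68998035, -0.19449451,  1.56637653,  0.15728125,
        0.90251315, -0.21508146]), 'qd': array([-4.21699147e-04, -1.96011223e-03,  1.20145115e-03,  3.24819400e-04,
        1.56385577e-05, -6.40146739e-04,  6.23927435e-04]), 'joint_torque': array([ 1.38489054e-04, -5.27565300e+01, -1.26719009e+00, -1.53434086e+01,
       -5.28003427e-02,  6.56725912e-03,  1.68451847e-04]), 'tool_pos': array([0.14227157, 0.60795348, 0.25690313]), 'eef_rot': array([ 7.83484322e-01,  6.21410834e-01, -6.94713373e-04,  6.39607749e-04]), 'contact_force': array([-0.64050749,  0.95745712,  0.52145178]), 'moment': array([0.00704289, 0.01177213, 0.06050978]), 'opening': 0.998492642686949}
side {'vfov': 49.067929624398474, 'cx': 319.2361525452236, 'cy': 242.97188714707923, 'world_to_cam': array([[-0.99352264, -0.11193789, -0.01956183,  0.50039562],
       [ 0.03445866, -0.46082123,  0.88682377, -0.16829767],
       [-0.10828368,  0.88040542,  0.46169356, -1.4961652 ],
       [ 0.        ,  0.        ,  0.        ,  1.        ]])}
top {'vfov': 47.865546657749874, 'cx': 322.9090940764851, 'cy': 241.69253374606598, 'world_to_cam': array([[ 0.02192584, -0.99974624,  0.00516835, -0.03114615],
       [ 0.99058632,  0.02242307,  0.13504054, -0.55019577],
       [-0.13512217,  0.00215882,  0.99082659, -1.32569229],
       [ 0.        ,  0.        ,  0.        ,  1.        ]])}
0.019
```

View pics/side0.png

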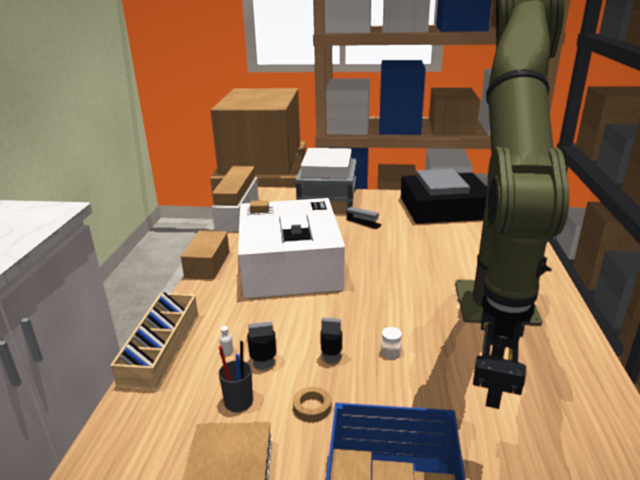

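View pics/top0.png

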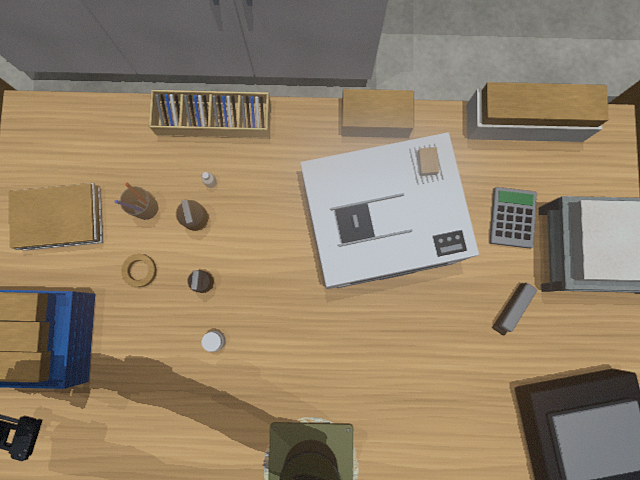

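Side view: slim cartridge around (331,340), wide one around (262,343), printer at (290,245). Top view: slim around (200,281), wide around (192,215), port and shutter around (355,222). I'll enlarge these areas.

```bash
cat > h.py <<'E'
import numpy as np, cv2
from plant import get_state, vision, r
def K(n):
    m=vision.camera_model(n); f=240/np.tan(np.radians(m['vfov'])/2); return f,m['cx'],m['cy'],np.array(m['world_to_cam'])
def proj(n,P):
    f,cx,cy,T=K(n); P=np.atleast_2d(P); c=P@T[:3,:3].T+T[:3,3]
    return np.c_[cx+f*c[:,0]/-c[:,2], cy-f*c[:,1]/-c[:,2]]
def onz(n,u,v,z):
    f,cx,cy,T=K(n); d=T[:3,:3].T@np.array([(u-cx)/f,-(v-cy)/f,-1.]); o=-T[:3,:3].T@T[:3,3]
    return o+d*(z-o[2])/d[2]
def crop(src,out,x0,y0,w,h,k):
    im=cv2.imread(src)[y0:y0+h,x0:x0+w]; cv2.imwrite(out,cv2.resize(im,None,fx=k,fy=k,interpolation=cv2.INTER_CUBIC))
def snap(n,out):
    cv2.imwrite(out,vision.snapshot(n)[:,:,::-1])
E
python3 - <<'E'
from h import *
crop('pics/top0.png','pics/t_pr.png',295,125,190,170,4)
crop('pics/top0.png','pics/t_ca.png',160,185,80,120,5)
crop('pics/side0.png','pics/s_ca.png',230,300,120,80,6)
crop('pics/side0.png','pics/s_pr.png',230,190,120,110,5)
E
```

```text
(no output)
```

View pics/t_pr.png

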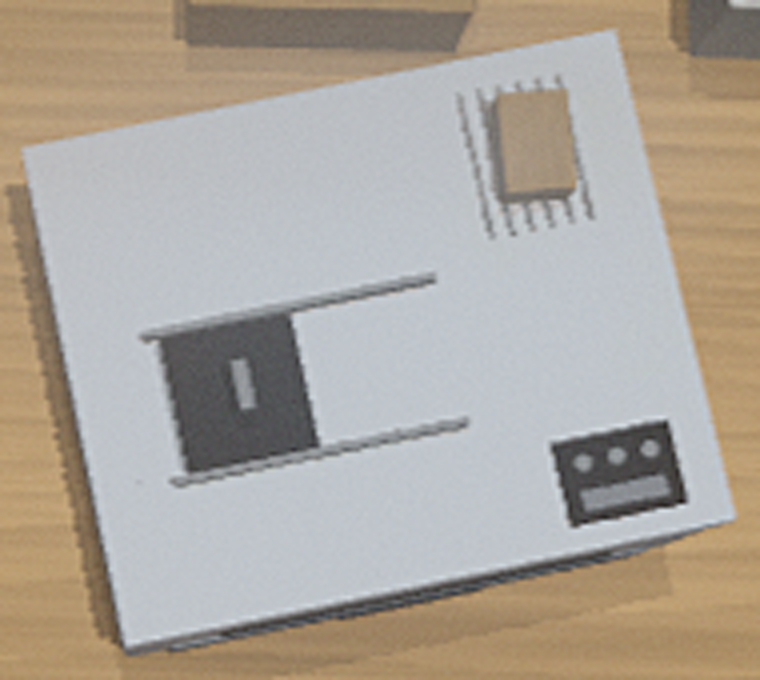

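View pics/t_ca.png

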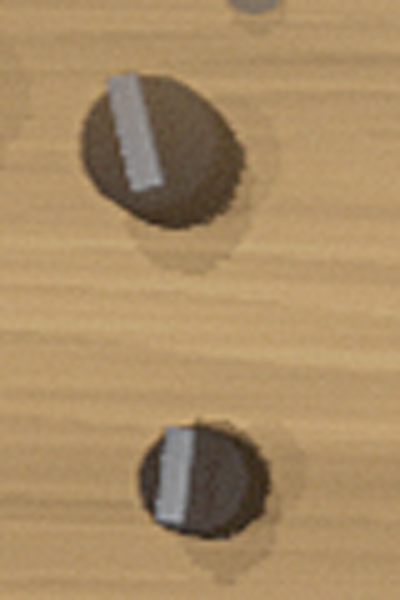

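View pics/s_ca.png

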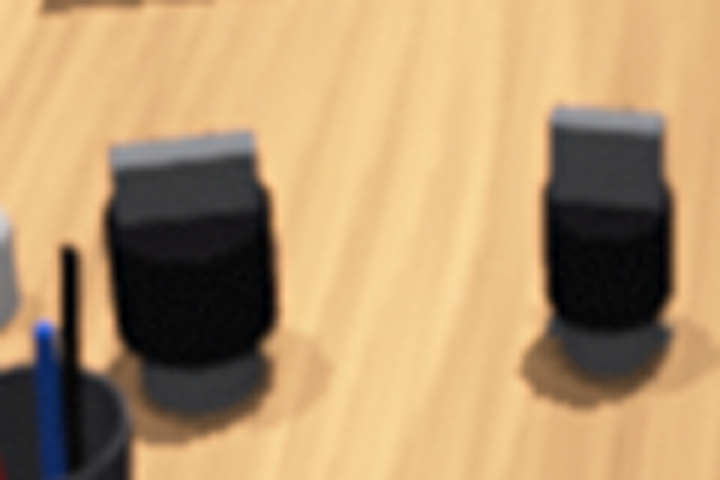

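View pics/s_pr.png

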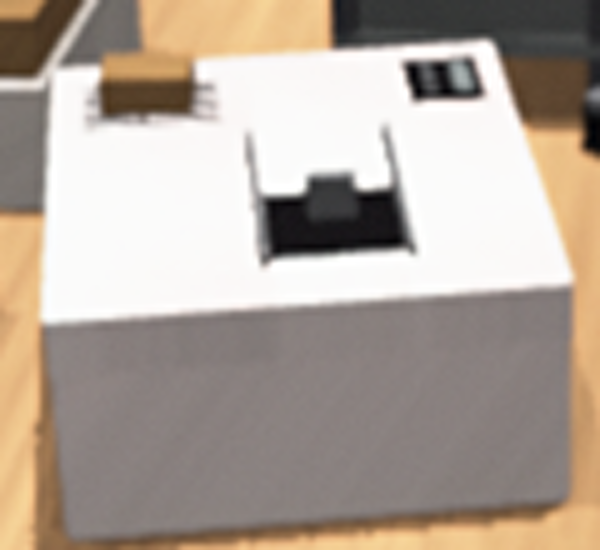

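```bash
python3 - <<'E'
from h import *
np.set_printoptions(precision=4,suppress=True)
c=np.array([(24,148),(612,30),(735,520),(128,650)])/4+[295,125]
P=[onz('top',*p,.15) for p in c]; P=np.array(P); print(P)
for i in range(4): d=P[(i+1)%4]-P[i]; print(np.linalg.norm(d),np.degrees(np.arctan2(d[1],d[0])))
cs=np.array([(50,70),(495,42),(573,283),(45,322)])/5+[230,190]
S=np.array([onz('side',*p,.15) for p in cs]); print(S)
for i in range(4): d=S[(i+1)%4]-S[i]; print(np.linalg.norm(d),np.degrees(np.arctan2(d[1],d[0])))
tb=np.array([(237,384-24),(248,409),(244,384)])/4+[295,125]
print('tabtop',[onz('top',*p,.1855) for p in tb])
tb=np.array([(307,175),(355,175)])/5+[230,190]; print('tab side',[onz('side',*p,.1855) for p in tb])
pl=np.array([(160,342),(292,312),(320,446),(187,472)])/4+[295,125]
print('plate',np.array([onz('top',*p,.1555) for p in pl]))
ra=np.array([(145,336),(435,277),(467,422),(177,482)])/4+[295,125]
print('rails',np.array([onz('top',*p,.155) for p in ra]))
# cartridges
b=np.array([(178,428),(174,522)])/5+[160,185]
print('bar ends (edges mid) top',[onz('top',*p,.118) for p in b])
b=np.array([(166,427),(195,430),(183,524),(155,520)])/5+[160,185]
Q=np.array([onz('top',*p,.118) for p in b]);print(Q,Q.mean(0))
b=np.array([(553,108),(663,116),(661,133),(551,124)])/6+[230,300]
Q=np.array([onz('side',*p,.118) for p in b]);print(Q,Q.mean(0))
E
```

```text
[[ 0.7238  0.0372  0.15  ]
 [ 0.8042 -0.3104  0.15  ]
 [ 0.5126 -0.3786  0.15  ]
 [ 0.43   -0.0303  0.15  ]]
0.3567406743414885 -76.96843868308645
0.29954383754901315 -166.8299840102222
0.35799379405162907 103.3292739494023
0.3014035701241917 12.931866458419965
[[ 0.8049 -0.3028  0.15  ]
 [ 0.5087 -0.3712  0.15  ]
 [ 0.4307 -0.022   0.15  ]
 [ 0.7204  0.0464  0.15  ]]
0.3039861310524276 -166.97862455674078
0.357868575922505 102.59343452937674
0.2976108292830059 13.278875151549556
0.3592152291719249 -76.38758983098734
tabtop [array([ 0.593 , -0.088 ,  0.1855]), array([ 0.5651, -0.0946,  0.1855]), array([ 0.5794, -0.0922,  0.1855])]
tab side [array([ 0.5911, -0.0785,  0.1855]), array([ 0.5629, -0.0805,  0.1855])]
plate [[ 0.6083 -0.0451  0.1555]
 [ 0.6277 -0.1214  0.1555]
 [ 0.5494 -0.1384  0.1555]
 [ 0.5326 -0.062   0.1555]]
rails [[ 0.6117 -0.0363  0.155 ]
 [ 0.6506 -0.2046  0.155 ]
 [ 0.5654 -0.2232  0.155 ]
 [ 0.5267 -0.0564  0.155 ]]
bar ends (edges mid) top [array([0.4644, 0.2789, 0.118 ]), array([0.4204, 0.2784, 0.118 ])]
[[0.4648 0.2846 0.118 ]
 [0.4637 0.2709 0.118 ]
 [0.4195 0.2742 0.118 ]
 [0.4211 0.2874 0.118 ]] [0.4423 0.2793 0.118 ]
[[0.4626 0.2816 0.118 ]
 [0.419  0.2833 0.118 ]
 [0.419  0.2945 0.118 ]
 [0.4623 0.2923 0.118 ]] [0.4407 0.2879 0.118 ]
```

```bash
cat >> h.py <<'E'
def cp(pts,x0,y0,k): return (np.array(pts,float)+.5)/k-.5+[x0,y0]
def Z(n,pts,z): return np.array([onz(n,*p,z) for p in pts])
E
python3 - <<'E'
from h import *
np.set_printoptions(precision=4,suppress=True)
def rect(P):
    v=[P[(i+1)%4]-P[i] for i in range(4)]
    return P.mean(0)[:2],[round(float(np.degrees(np.arctan2(d[1],d[0]))),1) for d in v]
print('top',rect(Z('top',cp([(24,148),(612,30),(735,520),(128,650)],295,125,4),.15)))
print('side',rect(Z('side',cp([(50,70),(495,42),(573,283),(45,322)],230,190,5),.15)))
print('tab top',Z('top',cp([(244,384)],295,125,4),.1855),'side far edge',Z('side',cp([(307,175),(355,175)],230,190,5),.1855).mean(0))
print('plate',rect(Z('top',cp([(160,342),(292,312),(320,446),(187,472)],295,125,4),.1555)))
print('rails',rect(Z('top',cp([(145,336),(435,277),(467,422),(177,482)],295,125,4),.155)))
print('bar top',rect(Z('top',cp([(166,427),(195,430),(183,524),(155,520)],160,185,5),.118)))
print('bar side',rect(Z('side',cp([(553,108),(663,116),(661,133),(551,124)],230,300,6),.118)))
print('wide', Z('top',cp([(134,131)],160,185,5),.115), 'box',Z('top',[(428,161)],.178))
# body silhouettes
f=lambda n,P:proj(n,P)
print(proj('top',[get_state()['tool_pos']]),proj('side',[get_state()['tool_pos']]))
E
```

```text
top (array([ 0.6185, -0.1697]), [-77.0, -166.8, 103.3, 12.9])
side (array([ 0.6179, -0.1652]), [-167.0, 102.6, 13.3, -76.3])
tab top [[ 0.5802 -0.0913  0.1855]] side far edge [ 0.5786 -0.0821  0.1855]
plate (array([ 0.5804, -0.0908]), [-75.7, -167.8, 102.4, 12.6])
rails (array([ 0.5895, -0.1292]), [-77.0, -167.6, 103.1, 13.3])
bar top (array([0.4432, 0.2802]), [-94.6, 175.8, 83.2, -3.6])
bar side (array([0.4419, 0.2863]), [177.8, 90.4, -3.0, -88.0])
wide [[0.6073 0.3093 0.115 ]] box [[ 0.7249 -0.2569  0.178 ]]
[[  7.7807 420.8964]] [[494.5341 375.2162]]
```

```bash
cat >> h.py <<'E'
from scipy.spatial.transform import Rotation as R
def down(yaw):  # tool x at world yaw (deg), z down
    a=np.radians(yaw); x=np.array([np.cos(a),np.sin(a),0]); z=np.array([0,0,-1.]); return R.from_matrix(np.c_[x,np.cross(z,x),z])
def rowto(pos,yaw,s=None):
    s=s or get_state(); R0=R.from_quat(s['eef_rot']); d=R0.inv().apply(np.array(pos)-s['tool_pos'])/.3
    w=(R0.inv()*down(yaw)).as_rotvec()/np.pi
    return np.round(d,4).tolist()+np.round(w,4).tolist()
def st():
    s=get_state(); M=R.from_quat(s['eef_rot']).as_matrix()
    print('t',round(s['clock'],2),'p',np.round(s['tool_pos'],4),'yaw',round(float(np.degrees(np.arctan2(M[1,0],M[0,0]))),2),'tilt',np.round(np.degrees(M[:2,2]),2),'F',np.round(s['contact_force'],2),'M',np.round(s['moment'],2),'op',round(float(s['opening']),3),'q',np.round(s['q'],2))
E
python3 - <<'E'
from h import *
st(); print(rowto([0.36,0.40,0.29],85))
E
```

```text
t 0.1 p [0.1423 0.6081 0.257 ] yaw 76.84 tilt [-0.01 -0.09] F [-0.24  0.15  0.08] M [ 0.07 -0.01  0.02] op 1.0 q [-1.31  0.69 -0.19  1.57  0.16  0.9  -0.22]
[-0.5103, 0.8645, -0.1091, 0.0, 0.0005, -0.0453]
```

Request:
play_rows:
  deltas:
    - [[-1,-0.51,0.865,-0.11,0,0,-0.045],[-1,-0.51,0.865,-0.11,0,0,-0.045],[-1,-0.51,0.865,-0.11,0,0,-0.045],[-1,-0.51,0.865,-0.11,0,0,-0.045],[-1,-0.51,0.865,-0.11,0,0,-0.045]]

```text
clock: 0.72
tool_pos: [0.3618, 0.3977, 0.2903]
eef_rot: [0.738, 0.675, -0.001, 0.001]
contact_force: [-0.1, 0.3, -0.7]
opening: 0.995
```

```bash
python3 - <<'E'
from h import *
st(); print(rowto([0.52,0.15,0.29],97))
E
```

```text
t 0.72 p [0.3618 0.3977 0.2903] yaw 84.86 tilt [-0.01 -0.15] F [-0.11  0.33 -0.65] M [ 0.05 -0.01  0.  ] op 0.995 q [-0.75  0.54 -0.28  1.78  0.19  0.85  0.37]
[-0.7752, 0.5991, 0.0029, -0.0001, 0.0008, -0.0675]
```

Request:
play_rows:
  deltas:
    - [[-1,-0.775,0.6,0,0,0,-0.0675],[-1,-0.775,0.6,0,0,0,-0.0675],[-1,-0.775,0.6,0,0,0,-0.0675],[-1,-0.775,0.6,0,0,0,-0.0675],[-1,-0.775,0.6,0,0,0,-0.0675]]

```text
clock: 1.35
tool_pos: [0.5214, 0.1468, 0.2905]
eef_rot: [0.664, 0.748, -0.002, 0.001]
contact_force: [0.3, 0.6, 0.4]
opening: 0.996
```

```bash
python3 - <<'E'
from h import *
st(); print(rowto([0.580,-0.090,0.25],103))
E
```

```text
t 1.35 p [0.5214 0.1468 0.2905] yaw 96.85 tilt [-0.03 -0.21] F [0.35 0.64 0.41] M [ 0.05 -0.   -0.  ] op 0.996 q [-0.14  0.55 -0.35  1.77  0.24  0.86  1.09]
[-0.8066, 0.1, 0.138, -0.0004, 0.0011, -0.0342]
```

Request:
play_rows:
  deltas:
    - [[-1,-0.805,0.1,0.138,0,0.001,-0.034],[-1,-0.805,0.1,0.138,0,0.001,-0.034],[-1,-0.805,0.1,0.138,0,0.001,-0.034],[-1,-0.805,0.1,0.138,0,0.001,-0.034],[-1,-0.805,0.1,0.138,0,0.001,-0.034]]

```text
clock: 1.98
tool_pos: [0.5793, -0.0971, 0.2481]
eef_rot: [0.627, 0.779, -0.003, -0.0]
contact_force: [0.2, -0.0, -0.3]
opening: 1.003
```

```bash
python3 - <<'E'
from h import *
st(); print(rowto([0.580,-0.090,0.18],103))
snap('side','pics/s1.png'); crop('pics/s1.png','pics/s1c.png',200,100,200,150,4)
snap('top','pics/t1.png'); crop('pics/t1.png','pics/t1c.png',295,125,190,150,4)
E
```

```text
t 1.98 p [ 0.5793 -0.0971  0.2481] yaw 102.34 tilt [-0.22 -0.26] F [ 0.16 -0.   -0.33] M [ 0.11  0.01 -0.01] op 1.003 q [ 0.3   0.67 -0.37  1.69  0.31  0.85  1.58]
[0.0236, 0.0086, 0.227, -0.0015, 0.0012, -0.0037]
```

View pics/s1c.png

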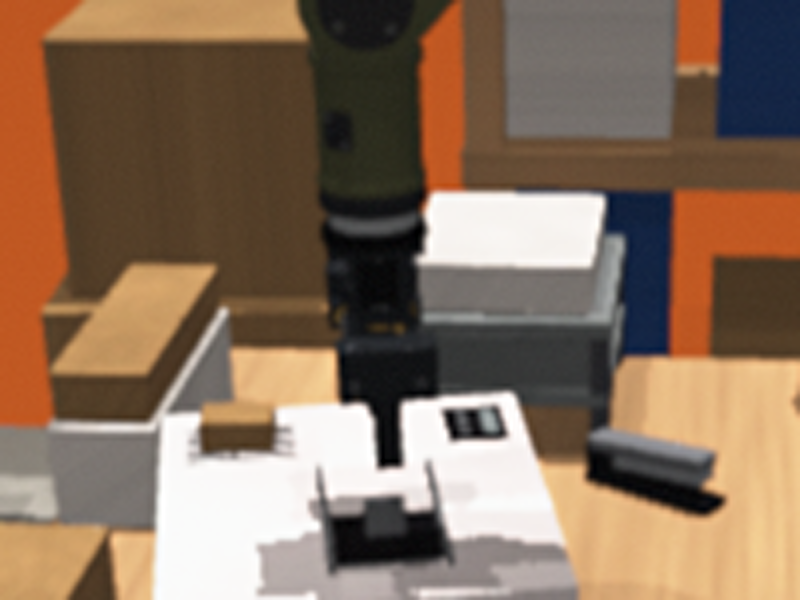

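View pics/t1c.png

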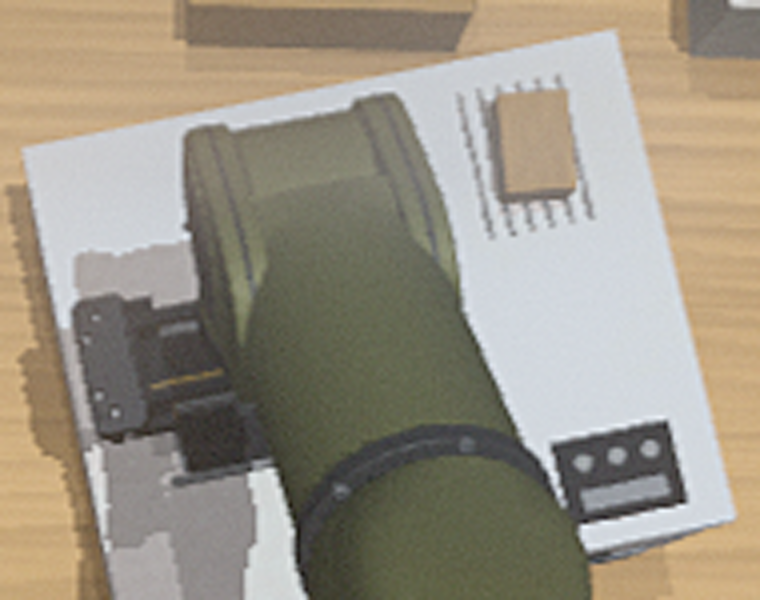

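The finger lines up with the tab in the side view (both near crop column 388). The top view is blocked by the arm. I'm descending to straddle the tab.

Request:
play_rows:
  deltas:
    - [[-1,0.024,0.009,0.1,-0.0015,0.001,-0.004],[-1,0.024,0.009,0.227,-0.0015,0.001,-0.004],[-1,0.024,0.009,0.227,-0.0015,0.001,-0.004]]

```text
clock: 2.45
tool_pos: [0.5784, -0.0796, 0.1795]
eef_rot: [0.617, 0.787, 0.001, -0.003]
contact_force: [0.2, 0.8, 0.9]
opening: 0.997
```

Request:
play_rows:
  deltas:
    - [[1,0,0,0,0,0,0],[1,0,0,0,0,0,0],[1,0,0,0,0,0,0],[1,0,0,0,0,0,0],[1,0,0,0,0,0,0]]
  force: 15

```text
clock: 3.08
tool_pos: [0.5785, -0.0798, 0.1797]
eef_rot: [0.617, 0.787, 0.001, -0.003]
contact_force: [0.3, -0.3, 0.8]
opening: 0.46
```

```bash
python3 - <<'E'
from h import *
st()
snap('side','pics/s2.png'); crop('pics/s2.png','pics/s2c.png',250,150,100,90,6)
E
```

```text
t 3.08 p [ 0.5785 -0.0798  0.1797] yaw 103.81 tilt [-0.21  0.32] F [ 0.33 -0.33  0.78] M [0.02 0.03 0.  ] op 0.46 q [ 0.26  0.75 -0.34  1.76  0.36  0.7   1.54]
```

View pics/s2c.png

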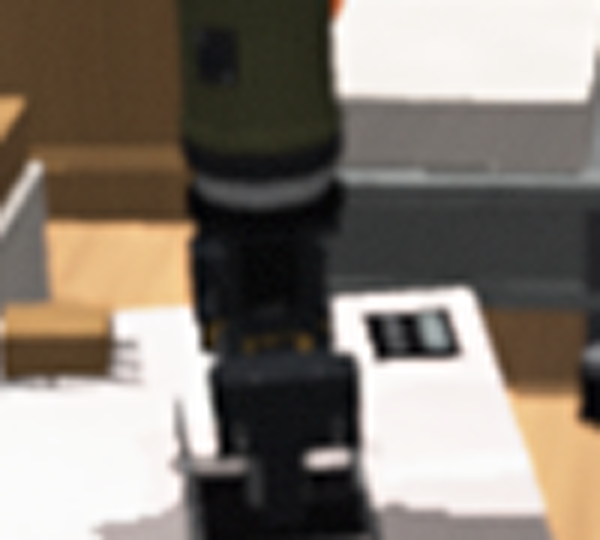

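Request:
play_rows:
  deltas:
    - [[1,0,0,0,0,0,0],[1,0,0,0,0,0,0],[1,0,0,0,0,0,0],[1,0,0,0,0,0,0],[1,0,0,0,0,0,0]]
  force: 15

```text
clock: 3.75
tool_pos: [0.5799, -0.0857, 0.1796]
eef_rot: [0.619, 0.785, -0.001, 0.0]
contact_force: [5.1, -10.4, -4.3]
opening: 0.112
```

```bash
python3 - <<'E'
from h import *
st()
E
```

```text
t 3.75 p [ 0.5799 -0.0857  0.1796] yaw 103.53 tilt [-0.05 -0.07] F [  5.08 -10.39  -4.26] M [-2.16 -0.94 -0.1 ] op 0.112 q [ 0.26  0.75 -0.34  1.75  0.36  0.7   1.54]
```

Request:
play_rows:
  deltas:
    - [[1,-0.06,0,0,0,0,0],[1,-0.12,0,0,0,0,0],[1,-0.18,0,0,0,0,0],[1,-0.24,0,0,0,0,0],[1,-0.275,0,0,0,0,0]]

```text
clock: 4.38
tool_pos: [0.599, -0.1678, 0.1795]
eef_rot: [0.62, 0.785, -0.001, -0.0]
contact_force: [-3.4, 1.8, 1.7]
opening: 0.109
```

Request:
play_rows:
  deltas:
    - [[1,-0.01,0,0,0,0,0],[1,-0.025,0,0,0,0,0],[1,-0.035,0,0,0,0,0],[1,-0.035,0,0,0,0,0]]

```text
clock: 4.88
tool_pos: [0.5994, -0.1691, 0.1795]
eef_rot: [0.617, 0.787, 0.001, -0.006]
contact_force: [-7.9, 16.3, 8.3]
opening: 0.111
```

```bash
python3 - <<'E'
from h import *
st(); p=get_state()['tool_pos']-np.array([.5799,-.0857,.1796]); print(np.linalg.norm(p),np.degrees(np.arctan2(p[1],p[0])))
E
```

```text
t 4.88 p [ 0.5994 -0.1691  0.1795] yaw 103.79 tilt [-0.44  0.55] F [-7.95 16.33  8.27] M [ 3.32  1.83 -0.12] op 0.111 q [ 0.41  0.8  -0.37  1.63  0.36  0.79  1.69]
0.08568600814231091 -76.86809268229054
```

Request:
play_rows:
  deltas:
    - [[1,0.008,0,0,0,0,0],[-0.5,0.008,0,0,0,0,0],[-0.5,0.008,0,0,0,0,0],[-0.5,0.008,0,0,0,0,0],[-0.5,0.008,0,0,0,0,0]]

```text
clock: 5.5
tool_pos: [0.599, -0.1671, 0.1795]
eef_rot: [0.617, 0.787, 0.001, -0.006]
contact_force: [0.2, -0.1, -0.1]
opening: 0.543
```

Request:
play_rows:
  deltas:
    - [[-0.5,0,0,-0.15,0,0,0],[-0.5,0,0,-0.35,0,0,0],[-0.5,0.3,0,-0.37,0,0,0],[-0.5,0.5,0,-0.37,0,0,0],[-0.5,0.7,0,-0.37,0,0,0]]

```text
clock: 6.12
tool_pos: [0.5549, 0.0154, 0.2929]
eef_rot: [0.618, 0.787, 0.002, -0.005]
contact_force: [0.7, 0.7, 0.6]
opening: 0.743
```

```bash
python3 - <<'E'
from h import *
st(); print(rowto([0.4432,0.283,0.27],86.5))
E
```

```text
t 6.12 p [0.5549 0.0154 0.2929] yaw 103.72 tilt [-0.34  0.56] F [0.73 0.72 0.6 ] M [ 0.13 -0.08 -0.03] op 0.743 q [ 0.15  0.58 -0.42  1.72  0.27  0.9   1.43]
[0.9541, -0.1496, 0.0871, -0.0016, -0.0033, 0.0957]
```

Request:
play_rows:
  deltas:
    - [[-0.5,0.955,-0.15,0.087,-0.0015,-0.003,0.096],[-0.5,0.955,-0.15,0.087,-0.0015,-0.003,0.096],[-0.5,0.955,-0.15,0.087,-0.0015,-0.003,0.096],[-0.5,0.955,-0.15,0.087,-0.0015,-0.003,0.096],[-0.5,0.955,-0.15,0.087,-0.0015,-0.003,0.096]]

```text
clock: 6.75
tool_pos: [0.4414, 0.2864, 0.2701]
eef_rot: [0.728, 0.686, 0.001, -0.001]
contact_force: [0.8, -0.5, 0.2]
opening: 0.749
```

```bash
python3 - <<'E'
from h import *
snap('side','pics/s3.png'); crop('pics/s3.png','pics/s3c.png',270,230,120,140,4);crop('pics/s3.png','pics/s3p.png',260,195,100,70,7)
snap('top','pics/t3.png'); crop('pics/t3.png','pics/t3c.png',325,160,100,90,8);crop('pics/t3.png','pics/t3g.png',160,160,150,150,4)
st(); print(rowto([0.4432,0.283,0.20],86.5))
E
```

```text
t 6.85 p [0.4399 0.2894 0.2702] yaw 87.01 tilt [-0.09  0.29] F [-0.63 -0.07  0.34] M [0.03 0.06 0.07] op 0.751 q [-0.47  0.55 -0.31  1.84  0.22  0.78  0.62]
[-0.0218, 0.0124, 0.2338, -0.0006, -0.0016, 0.0028]
```

View pics/t3c.png

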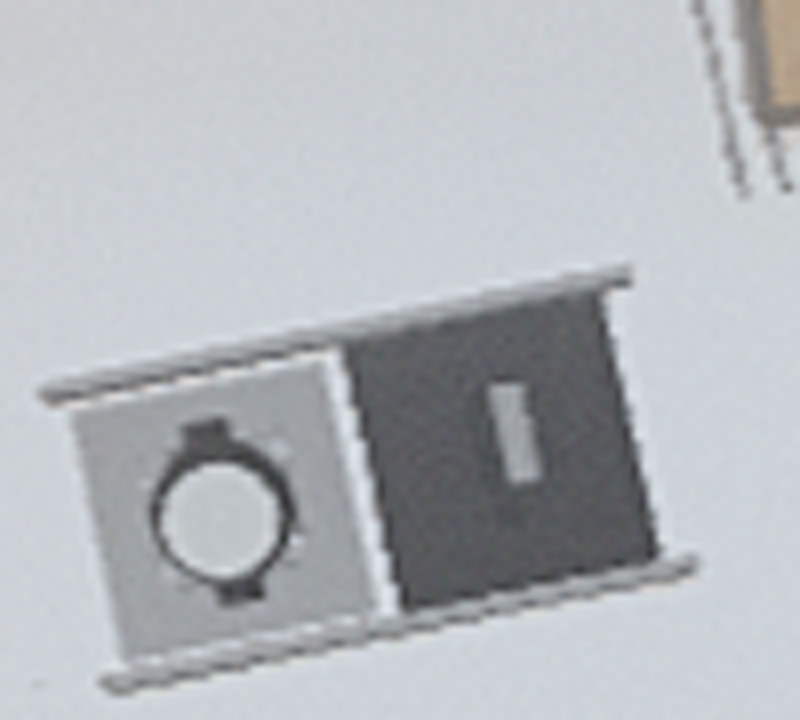

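View pics/s3p.png

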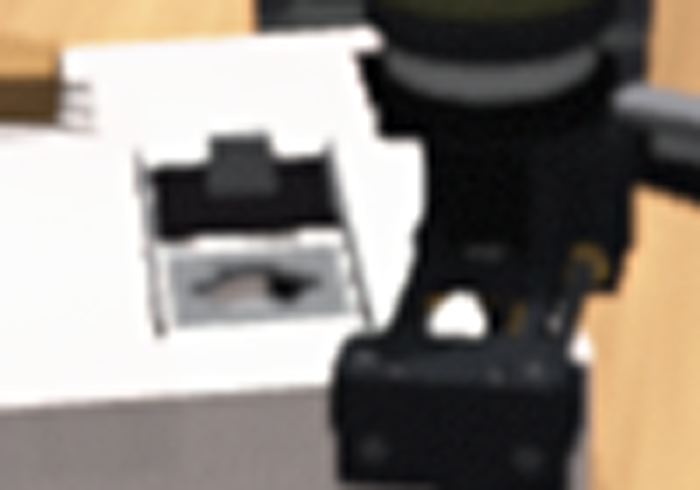

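View pics/s3c.png

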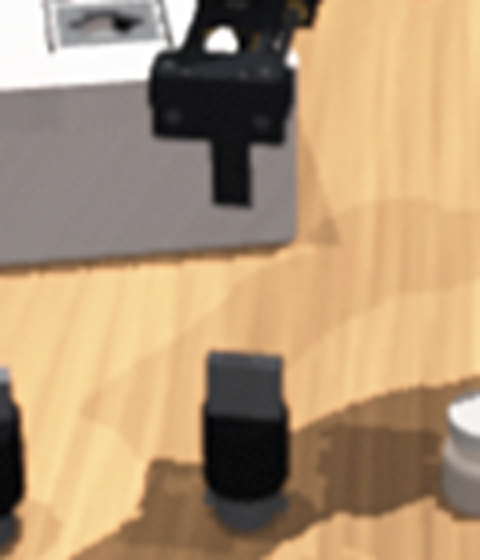

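View pics/t3g.png

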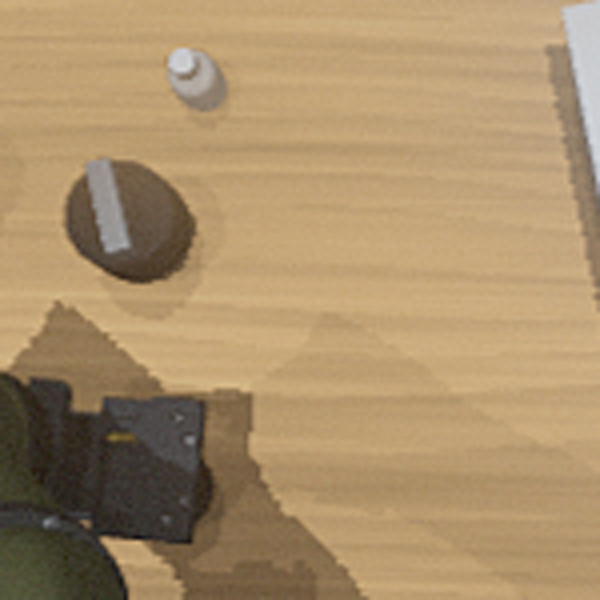

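```bash
python3 - <<'E'
from h import *
np.set_printoptions(precision=4,suppress=True)
print('tab',Z('top',cp([(515,433)],325,160,8),.1855))
print('port notch',Z('top',cp([(205,420),(242,602),(223.5,511),(224,514)],325,160,8),.15))
print('plate',Z('top',cp([(345,345),(603,292),(660,558),(403,608)],325,160,8),.1555).mean(0))
print('rails',Z('top',cp([(45,393),(630,273),(695,565),(105,684)],325,160,8),.155).mean(0))
print('side port',Z('side',cp([(252,285)],260,195,7),.15), 'side tab', Z('side',cp([(241,142)],260,195,7),.1855))
# finger tip corners in side view
print('side tip', cp([(231,204)],270,230,4), proj('side',[[.4399,.2894,.2702-.019],[.4399,.2894+.033,.2702-.019],[.4399,.2894+.05,.2702-.019]]))
E
```

```text
tab [[ 0.5978 -0.1665  0.1855]]
port notch [[ 0.6065 -0.0806  0.15  ]
 [ 0.5531 -0.0921  0.15  ]
 [ 0.5797 -0.0864  0.15  ]
 [ 0.5788 -0.0865  0.15  ]]
plate [ 0.5985 -0.1667  0.1555]
rails [ 0.5895 -0.1282  0.155 ]
side port [[ 0.5808 -0.0827  0.15  ]] side tab [[ 0.5946 -0.1503  0.1855]]
side tip [[327.375 280.625]] [[330.9068 271.5389]
 [329.5053 279.254 ]
 [328.7552 283.3835]]
```

The port shows in the top crop around (224,512), with its notches along the printer's x. The plate sits hard right with the tab at (515,433), so the shutter is fully open. Next I go down on the slim cartridge's bar.

```bash
python3 - <<'E'
from h import *
st(); print(rowto([0.444,0.2815,0.16],86.6))
E
```

```text
t 6.85 p [0.4399 0.2894 0.2702] yaw 87.01 tilt [-0.09  0.29] F [-0.63 -0.07  0.34] M [0.03 0.06 0.07] op 0.751 q [-0.47  0.55 -0.31  1.84  0.22  0.78  0.62]
[-0.0274, 0.0156, 0.3671, -0.0006, -0.0016, 0.0023]
```

Request:
play_rows:
  deltas:
    - [[-0.5,-0.027,0.016,0.1,0,-0.0015,0.0025],[-0.5,-0.027,0.016,0.3,0,-0.0015,0.0025],[-0.5,-0.027,0.016,0.367,0,-0.0015,0.0025],[-0.5,-0.027,0.016,0.367,0,-0.0015,0.0025]]

```text
clock: 7.35
tool_pos: [0.4438, 0.2802, 0.1588]
eef_rot: [0.728, 0.685, -0.002, -0.001]
contact_force: [0.1, 0.4, 0.7]
opening: 0.746
```

```bash
python3 - <<'E'
from h import *
snap('side','pics/s4.png'); crop('pics/s4.png','pics/s4c.png',280,250,100,120,6)
st(); print(rowto([0.444,0.2815,0.103],86.6))
E
```

```text
t 7.4 p [0.4445 0.281  0.16  ] yaw 86.51 tilt [-0.12 -0.02] F [ 0.53 -0.83  0.03] M [-0.02  0.02  0.03] op 0.751 q [-0.51  0.72 -0.23  1.95  0.31  0.51  0.55]
[0.0017, -0.0015, 0.1899, -0.0007, 0.0001, -0.0005]
```

View pics/s4c.png

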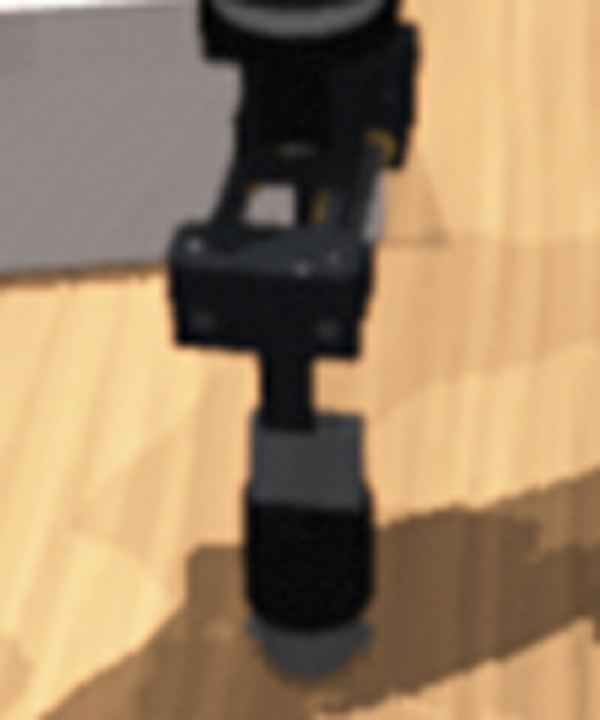

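```bash
python3 - <<'E'
from h import *
print(cp([(288,425),(307,420),(308,500),(310,600)],280,250,6))
print(proj('side',[[.4438,.28+.04,.141],[.4438,.2875,.118],[.4438,.2875,.08],[.4438,.281,.05]]))
print(proj('side',[[.4338,.2875,.118]]))
E
```

```text
[[327.58333333 320.41666667]
 [330.75       319.58333333]
 [330.91666667 332.91666667]
 [331.25       349.58333333]]
[[328.41033129 320.00571124]
 [329.85743143 319.86646205]
 [330.02049859 332.91910027]
 [330.39738713 341.28292909]]
[[334.09484203 320.08049754]]
```

Request:
play_rows:
  deltas:
    - [[-0.5,0.002,-0.0095,0.1,0,0,0],[-0.5,0.002,-0.0095,0.19,0,0,0],[-0.5,0.002,-0.0095,0.19,0,0,0],[1,0.002,-0.0095,0.19,0,0,0],[1,0.002,-0.0095,0.19,0,0,0]]
  force: 8

```text
clock: 8.02
tool_pos: [0.4425, 0.2822, 0.1044]
eef_rot: [0.728, 0.685, 0.0, -0.0]
contact_force: [0.7, 1.0, 0.7]
opening: 0.551
```

```bash
python3 - <<'E'
from h import *
st()
E
```

```text
t 8.03 p [0.4425 0.2822 0.1044] yaw 86.49 tilt [0.   0.07] F [0.67 1.02 0.74] M [ 0.01  0.03 -0.  ] op 0.551 q [-0.55  0.81 -0.17  1.99  0.35  0.37  0.51]
```

Request:
play_rows:
  deltas:
    - [[1,0,0,0,0,0,0],[1,0,0,0,0,0,0],[1,0,0,0,0,0,0],[1,0,0,0,0,0,0],[1,0,0,0,0,0,0]]
  force: 8

```text
clock: 8.65
tool_pos: [0.4424, 0.2822, 0.1044]
eef_rot: [0.728, 0.685, 0.0, -0.0]
contact_force: [0.5, -0.3, 2.1]
opening: 0.157
```

Request:
play_rows:
  deltas:
    - [[1,0,0,0,0,0,0],[1,0,0,0,0,0,0],[1,0,0,0,0,0,0]]
  force: 30

```text
clock: 9.02
tool_pos: [0.4424, 0.2822, 0.1044]
eef_rot: [0.728, 0.685, 0.0, -0.0]
contact_force: [-0.0, -0.4, 1.3]
opening: 0.157
```

```bash
python3 - <<'E'
from h import *
snap('side','pics/s5.png'); crop('pics/s5.png','pics/s5c.png',280,250,100,120,6)
st(); print(rowto([0.443,0.2815,0.27],86.5))
E
```

```text
t 9.07 p [0.4425 0.2822 0.1044] yaw 86.49 tilt [0.   0.07] F [-0.32 -0.47  0.02] M [ 0.    0.06 -0.02] op 0.155 q [-0.55  0.81 -0.17  1.99  0.35  0.37  0.51]
[-0.0016, 0.0019, -0.5519, -0.0, -0.0004, -0.0001]
```

View pics/s5c.png

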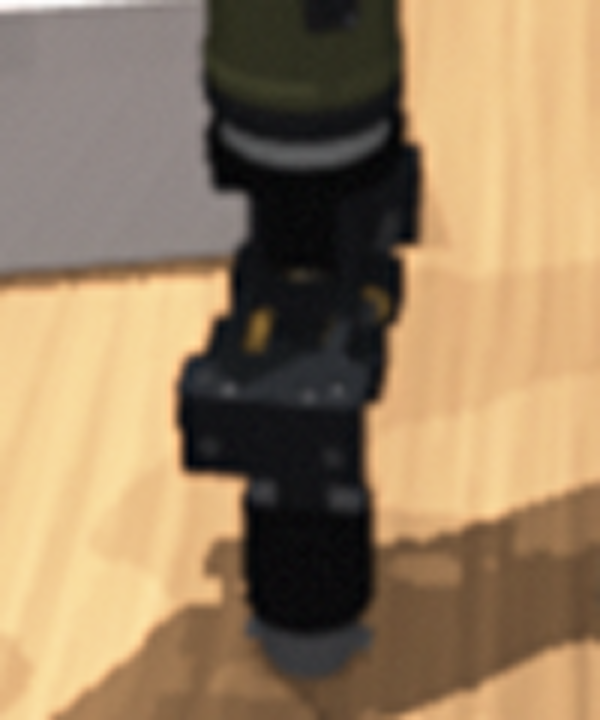

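Request:
play_rows:
  deltas:
    - [[1,0,0,-0.15,0,0,0],[1,0,0,-0.35,0,0,0],[1,0,0,-0.55,0,0,0],[1,0,0,-0.65,0,0,0],[1,0,0,-0.65,0,0,0]]

```text
clock: 9.7
tool_pos: [0.4433, 0.2826, 0.3012]
eef_rot: [0.729, 0.685, 0.003, -0.0]
contact_force: [0.0, -0.0, -1.7]
opening: 0.155
```

```bash
python3 - <<'E'
from h import *
st(); print(rowto([0.54,0.06,0.30],98))
E
```

```text
t 9.7 p [0.4433 0.2826 0.3012] yaw 86.47 tilt [0.22 0.22] F [ 0.03 -0.03 -1.67] M [ 0.01 -0.05 -0.07] op 0.155 q [-0.44  0.51 -0.33  1.81  0.21  0.85  0.63]
[-0.7206, 0.3675, 0.0024, 0.0013, -0.0012, -0.0641]
```

Lifted, and the wrist carries about 1.7 N. Moving towards the port.

Request:
play_rows:
  deltas:
    - [[1,-0.15,0.075,0,0,0,-0.015],[1,-0.35,0.18,0,0,0,-0.035],[1,-0.55,0.28,0,0,0,-0.05],[1,-0.7,0.36,0,0,0,-0.064],[1,-0.72,0.367,0,0,0,-0.064]]

```text
clock: 10.32
tool_pos: [0.5403, 0.0534, 0.298]
eef_rot: [0.66, 0.751, -0.0, 0.0]
contact_force: [-0.3, 0.5, -1.2]
opening: 0.155
```

```bash
python3 - <<'E'
from h import *
st(); print(rowto([0.58,-0.0862,0.30],103.1))
E
```

```text
t 10.32 p [0.5403 0.0534 0.298 ] yaw 97.43 tilt [ 0.   -0.01] F [-0.31  0.49 -1.15] M [ 0.07 -0.    0.02] op 0.155 q [ 0.06  0.55 -0.39  1.76  0.26  0.89  1.26]
[-0.4785, 0.071, -0.0066, -0.0, 0.0001, -0.0315]
```

Request:
play_rows:
  deltas:
    - [[1,-0.15,0.025,0,0,0,-0.012],[1,-0.32,0.05,0,0,0,-0.025],[1,-0.45,0.07,0,0,0,-0.0315],[1,-0.478,0.071,0,0,0,-0.0315],[1,-0.478,0.071,0,0,0,-0.0315]]

```text
clock: 10.95
tool_pos: [0.5792, -0.085, 0.2967]
eef_rot: [0.622, 0.783, -0.0, -0.001]
contact_force: [-0.7, 1.1, -2.7]
opening: 0.156
```

```bash
python3 - <<'E'
from h import *
get_state();vision.snapshot('side');
st(); print(rowto([0.58,-0.0862,0.275],103.1))
E
```

```text
t 11.0 p [ 0.5793 -0.0838  0.2971] yaw 103.23 tilt [-0.11  0.09] F [ 0.01 -0.08 -1.13] M [ 0.08 -0.02 -0.04] op 0.155 q [ 0.31  0.61 -0.41  1.63  0.28  0.96  1.6 ]
[-0.0084, 0.0006, 0.0737, -0.0005, -0.0006, 0.0007]
```

Request:
play_rows:
  deltas:
    - [[1,-0.008,0.0005,0.074,0,0,0.0005],[1,-0.008,0.0005,0.074,0,0,0.0005],[1,-0.008,0.0005,0.074,0,0,0.0005]]

```text
clock: 11.38
tool_pos: [0.5801, -0.0847, 0.2754]
eef_rot: [0.621, 0.784, 0.0, -0.001]
contact_force: [0.0, 0.8, -1.5]
opening: 0.157
```

```bash
python3 - <<'E'
from h import *
snap('side','pics/s6.png'); crop('pics/s6.png','pics/s6c.png',255,165,80,90,7)
snap('top','pics/t6.png'); crop('pics/t6.png','pics/t6c.png',300,130,150,120,5)
st(); print(rowto([0.58,-0.0862,0.275],103.1))
E
```

```text
t 11.47 p [ 0.5804 -0.0853  0.2758] yaw 103.2 tilt [-0.03  0.1 ] F [ 0.8  -0.02 -0.93] M [ 0.06 -0.01  0.02] op 0.158 q [ 0.3   0.64 -0.4   1.66  0.3   0.91  1.59]
[-0.0026, -0.002, 0.0026, -0.0, -0.0006, 0.0005]
```

View pics/s6c.png

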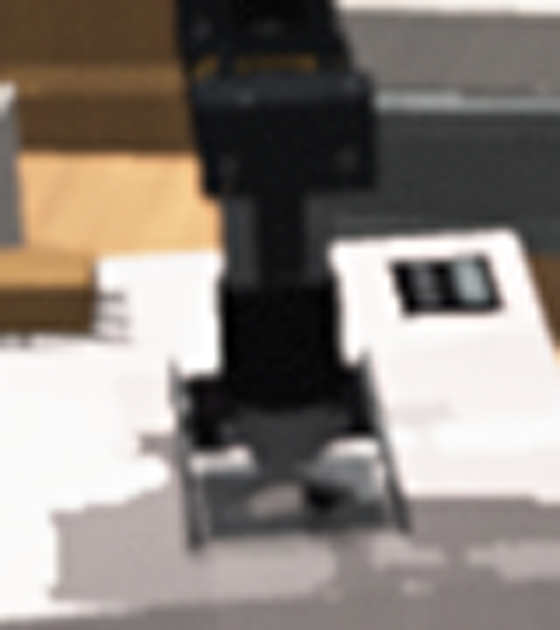

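View pics/t6c.png

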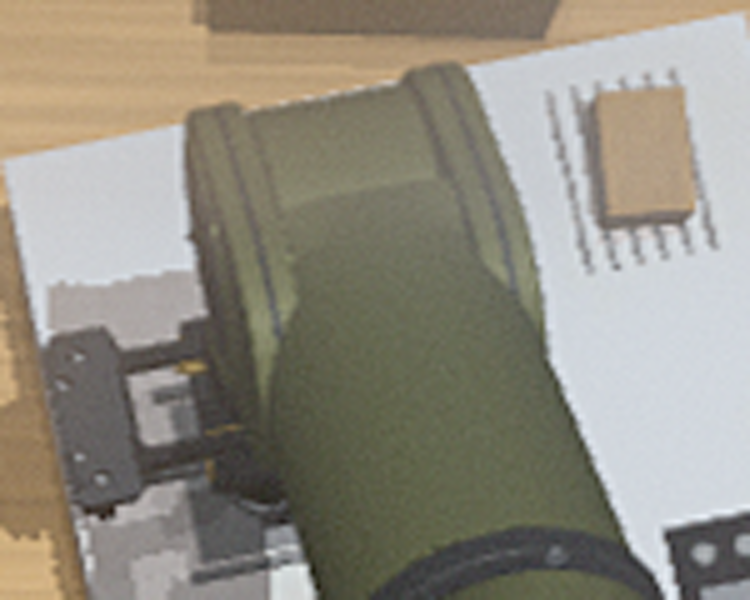

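```bash
python3 - <<'E'
from h import *
np.set_printoptions(precision=2,suppress=True)
T=np.array([.5802,-.085,.2755])
print('obs bar/body/port',cp([(277,240),(281.5,340),(287,495)],255,165,7))
for d in (0,-.002):
    o=T+[d*.974,d*.227,0]
    print(d,proj('side',[o,o-[0,0,.0494],o+[0,0,-.1]]))
print('port',proj('side',[[.5800,-.0862,.15]]), proj('side',[[.5800,-.0862,.1345]]))
print('finger obs',cp([(273,240)],255,165,7), proj('side',[T+[-.002,.012,0]]))
E
```

```text
obs bar/body/port [[294.14 198.86]
 [294.79 213.14]
 [295.57 235.29]]
0 [[294.14 195.79]
 [294.84 211.56]
 [295.54 227.23]]
-0.002 [[294.83 195.75]
 [295.53 211.51]
 [296.22 227.18]]
port [[296.02 234.77]] [[296.23 239.4 ]]
finger obs [[293.57 198.86]] [[294.18 197.42]]
```

```bash
python3 - <<'E'
from h import *
st(); print(rowto([0.5814,-0.0866,0.241],103.1))
E
```

```text
t 11.47 p [ 0.5804 -0.0853  0.2758] yaw 103.2 tilt [-0.03  0.1 ] F [ 0.8  -0.02 -0.93] M [ 0.06 -0.01  0.02] op 0.158 q [ 0.3   0.64 -0.4   1.66  0.3   0.91  1.59]
[-0.0051, 0.0023, 0.1159, -0.0, -0.0006, 0.0005]
```

Request:
play_rows:
  deltas:
    - [[1,-0.005,0.0025,0.02,0,-0.0005,0],[1,-0.005,0.0025,0.045,0,-0.0005,0],[1,-0.005,0.0025,0.07,0,-0.0005,0],[1,-0.005,0.0025,0.095,0,-0.0005,0],[1,-0.005,0.0025,0.116,0,-0.0005,0]]

```text
clock: 12.1
tool_pos: [0.5807, -0.0864, 0.2402]
eef_rot: [0.621, 0.784, -0.0, -0.001]
contact_force: [-1.4, 0.9, -0.5]
opening: 0.156
```

```bash
python3 - <<'E'
from h import *
st()
E
```

```text
t 12.1 p [ 0.5807 -0.0864  0.2402] yaw 103.2 tilt [-0.11  0.02] F [-1.35  0.92 -0.49] M [0.14 0.44 0.06] op 0.156 q [ 0.29  0.68 -0.39  1.69  0.33  0.83  1.56]
```

Request:
play_rows:
  deltas:
    - [[1,0,0,0.015,0,0,0],[1,0,0,0.03,0,0,0],[1,0,0,0.045,0,0,0],[1,0,0,0.05,0,0,0]]
  force: 40

```text
clock: 12.6
tool_pos: [0.5829, -0.086, 0.2313]
eef_rot: [0.621, 0.784, 0.001, 0.002]
contact_force: [-12.2, 0.8, 45.2]
opening: 0.155
```

```bash
python3 - <<'E'
from h import *
st()
E
```

```text
t 12.6 p [ 0.5829 -0.086   0.2313] yaw 103.17 tilt [ 0.32 -0.06] F [-12.23   0.75  45.24] M [ 0.19  2.69 -0.04] op 0.155 q [ 0.29  0.69 -0.38  1.7   0.34  0.81  1.55]
```

Request:
play_rows:
  deltas:
    - [[1,0,-0.006,0.01,0,0,0],[1,0,-0.006,0.01,0,0,0]]

```text
clock: 12.85
tool_pos: [0.5822, -0.086, 0.2315]
eef_rot: [0.621, 0.783, 0.002, 0.004]
contact_force: [-6.2, -0.3, 19.8]
opening: 0.152
```

```bash
python3 - <<'E'
from h import *
st()
E
```

```text
t 12.85 p [ 0.5822 -0.086   0.2315] yaw 103.16 tilt [ 0.56 -0.09] F [-6.23 -0.28 19.77] M [0.24 1.42 0.01] op 0.152 q [ 0.29  0.69 -0.38  1.71  0.34  0.8   1.55]
```

Request:
play_rows:
  deltas:
    - [[1,-0.001,-0.003,0.009,0,0,0.055],[1,-0.002,-0.003,0.009,0,0,0.11],[1,-0.0025,-0.004,0.009,0,0,0.165],[1,-0.003,-0.004,0.009,0,0,0.22],[1,-0.0035,-0.005,0.009,0,0,0.275]]

```text
clock: 13.48
tool_pos: [0.5819, -0.0864, 0.2316]
eef_rot: [0.893, 0.449, 0.006, 0.003]
contact_force: [-3.9, 1.5, 15.8]
opening: 0.154
```

```bash
python3 - <<'E'
from h import *
st()
E
```

```text
t 13.47 p [ 0.5819 -0.0864  0.2316] yaw 53.41 tilt [ 0.75 -0.06] F [-3.89  1.53 15.81] M [0.41 1.22 0.09] op 0.154 q [ 0.14  0.66 -0.13  1.72  0.12  0.75  0.89]
```

Request:
play_rows:
  deltas:
    - [[1,-0.001,-0.001,0.008,0,0,0.055],[1,-0.002,-0.002,0.008,0,0,0.11],[1,-0.003,-0.002,0.008,0,0,0.165],[1,-0.004,-0.003,0.008,0,0,0.22],[1,-0.005,-0.003,0.008,0,0,0.256]]

```text
clock: 14.1
tool_pos: [0.58, -0.0865, 0.2315]
eef_rot: [0.998, 0.063, 0.007, 0.001]
contact_force: [-7.9, 2.9, 20.1]
opening: 0.158
```

```bash
python3 - <<'E'
from h import *
st()
E
```

```text
t 14.1 p [ 0.58   -0.0865  0.2315] yaw 7.26 tilt [ 0.76 -0.05] F [-7.85  2.86 20.1 ] M [0.39 2.15 0.61] op 0.158 q [ 0.01  0.67  0.11  1.74 -0.1   0.73  0.29]
```

Request:
play_rows:
  deltas:
    - [[1,0,0,0,0,0,0],[1,0,0,-0.008,0,0,0],[1,0,0,-0.011,0,0,0]]

```text
clock: 14.48
tool_pos: [0.5791, -0.0862, 0.2337]
eef_rot: [0.998, 0.064, 0.005, 0.001]
contact_force: [-1.4, -0.1, -7.8]
opening: 0.156
```

```bash
python3 - <<'E'
from h import *
st()
E
```

```text
t 14.47 p [ 0.5791 -0.0862  0.2337] yaw 7.33 tilt [ 0.61 -0.04] F [-1.36 -0.13 -7.77] M [-0.09  0.48  0.63] op 0.156 q [ 0.    0.66  0.11  1.73 -0.1   0.74  0.29]
```

Request:
play_rows:
  deltas:
    - [[1,0,0,0.003,0,0,0],[-0.5,0,0,0.003,0,0,0],[-0.5,0,0,0.003,0,0,0],[-0.5,0,0,0.003,0,0,0],[-0.5,0,0,0.003,0,0,0]]

```text
clock: 15.1
tool_pos: [0.5794, -0.0864, 0.2329]
eef_rot: [0.998, 0.064, 0.006, 0.001]
contact_force: [-0.0, 0.8, -0.6]
opening: 0.58
```

Request:
play_rows:
  deltas:
    - [[-0.5,0,0,-0.03,0,0,0],[-0.5,0,0,-0.1,0,0,0],[-0.5,0,0,-0.25,0,0,0],[-0.5,0,0,-0.35,0,0,0],[-0.5,0,0,-0.35,0,0,0]]

```text
clock: 15.72
tool_pos: [0.5796, -0.0866, 0.3409]
eef_rot: [0.998, 0.064, 0.009, 0.001]
contact_force: [-1.0, 0.1, -0.9]
opening: 0.751
```

```bash
python3 - <<'E'
from h import *
st(); print(rowto([0.45,0.18,0.34],30))
E
```

```text
t 15.72 p [ 0.5796 -0.0866  0.3409] yaw 7.3 tilt [ 1.01 -0.08] F [-1.01  0.12 -0.92] M [-0.11  0.15 -0.02] op 0.751 q [-0.01  0.54  0.14  1.6  -0.08  0.99  0.28]
[-0.3158, -0.9365, -0.0056, 0.0022, -0.0052, -0.1261]
```

Request:
play_rows:
  deltas:
    - [[-0.5,-0.31,-0.93,0,0,0,-0.12],[-0.5,-0.31,-0.93,0,0,0,-0.12],[-0.5,-0.31,-0.93,0,0,0,-0.12],[-0.5,-0.31,-0.93,0,0,0,-0.12],[-0.5,-0.31,-0.93,0,0,0,-0.12]]

```text
clock: 16.35
tool_pos: [0.4498, 0.1808, 0.3377]
eef_rot: [0.968, 0.251, 0.007, 0.002]
contact_force: [0.8, -0.6, -0.0]
opening: 0.749
```

```bash
python3 - <<'E'
from h import *
snap('side','pics/s7.png'); crop('pics/s7.png','pics/s7c.png',255,165,80,90,7)
snap('top','pics/t7.png'); crop('pics/t7.png','pics/t7c.png',325,160,100,90,8)
st()
E
```

```text
t 16.45 p [0.4489 0.1836 0.3376] yaw 29.46 tilt [0.84 0.06] F [-1.32 -0.22  0.03] M [-0.04  0.09  0.  ] op 0.752 q [-0.49  0.39  0.01  1.88  0.    0.85  0.03]
```

View pics/s7c.png

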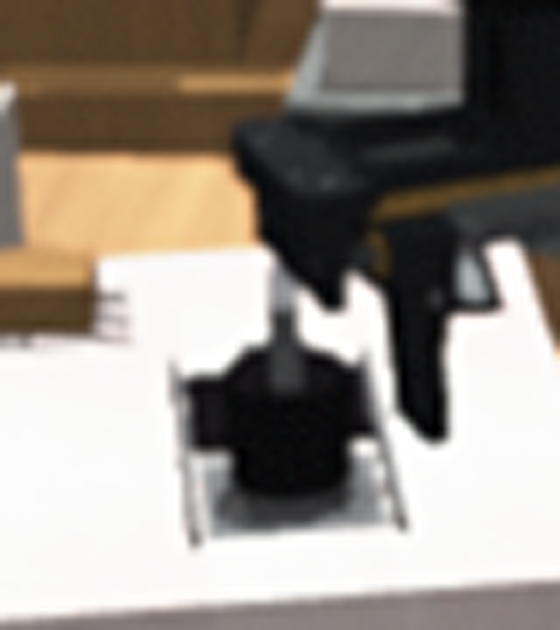

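View pics/t7c.png

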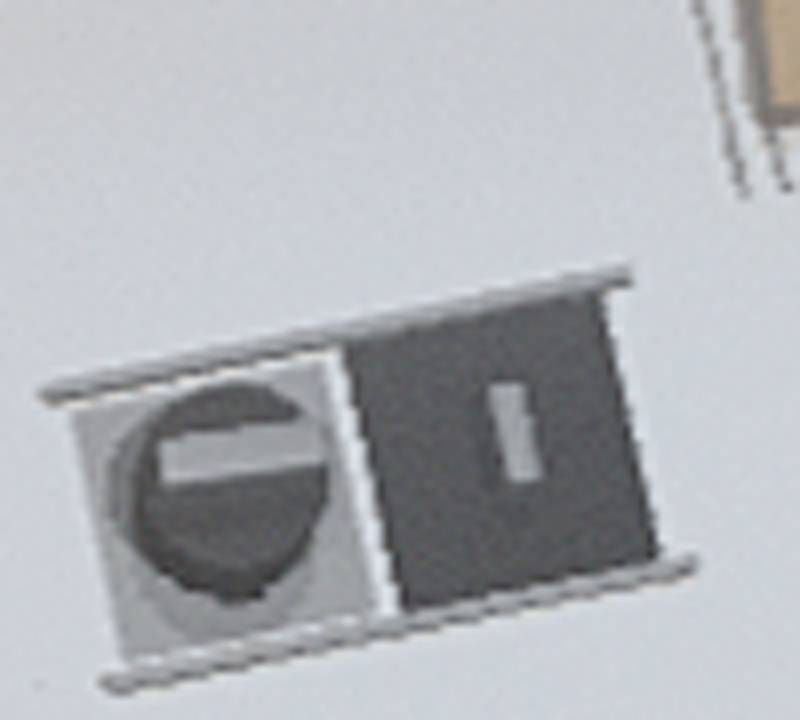

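View pics/t7.png

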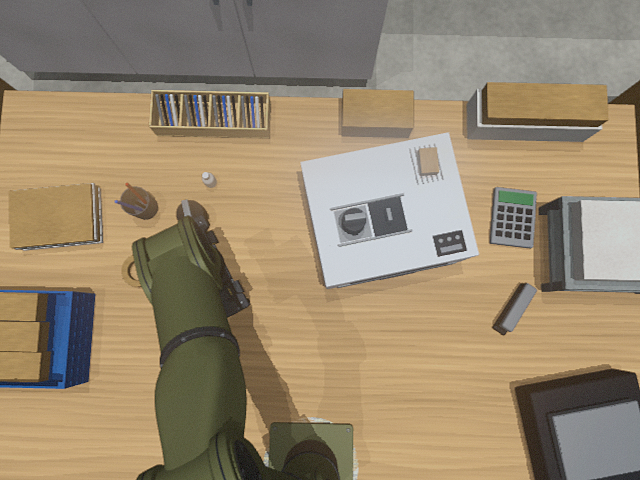

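```bash
python3 - <<'E'
from h import *
np.set_printoptions(precision=4,suppress=True)
c=cp([(160,440),(322,422),(325,463),(165,487)],325,160,8); P=Z('top',c,.248); print(P,P.mean(0))
for a,b in((0,1),(3,2)):
    d=P[b]-P[a]; print(np.degrees(np.arctan2(d[1],d[0]))+77, np.linalg.norm(d))
d=P[2]-P[1]
for z in (.248,.2525,.257): print(z,proj('side',[[.5798,-.0868,z-.038]]),proj('top',[[.5798,-.0868,z]]))
print(cp([(285,388)],255,165,7),c.mean(0))
E
```

```text
[[ 0.5817 -0.0635  0.248 ]
 [ 0.5876 -0.1069  0.248 ]
 [ 0.5765 -0.1078  0.248 ]
 [ 0.569  -0.0651  0.248 ]] [ 0.5787 -0.0858  0.248 ]
-5.2520541227499535 0.04374095242093119
-3.0475793113105567 0.04337732412199971
0.248 [[295.2973 216.3422]] [[355.4087 215.698 ]]
0.2525 [[295.2348 214.9403]] [[355.5452 215.3128]]
0.257 [[295.1722 213.5347]] [[355.6827 214.9247]]
[[295.2857 220.    ]] [354.9375 216.1875]
```

The bar is about 4° past square, which matches the stop, and it is centred on the port within about 1.5 mm. The shutter is open and the gripper is clear, so I'm handing in.

```bash
python3 - <<'E'
from h import *
st(); print(r.finish_job())
E
```

```text
t 16.45 p [0.4489 0.1836 0.3376] yaw 29.46 tilt [0.84 0.06] F [-1.32 -0.22  0.03] M [-0.04  0.09  0.  ] op 0.752 q [-0.49  0.39  0.01  1.88  0.    0.85  0.03]
the job is handed in; nothing more can be done
None
```

The slim cartridge is in the port, twisted to its stop and let go. I handed the job in at 16.5 s of the 54 s allowed; it reported no verdict.

**What I did:** I gripped the shutter tab and pulled it to its end stop. Then I picked up the slim cartridge by its bar and pushed it straight down into the port to the hard stop. I turned it clockwise until the tool had turned 96° and met the stop, then released and backed away.

**Last checks:**
- **Shutter:** the tab travelled 85.7 mm, and the last top picture shows the plate still open.
- **Lock:** after the twist, easing the tool up met about 8 N of resistance.
- **Position:** the bar is about 4° past square to the notches and within about 1.5 mm of the port's axis.
- **Robot:** the gripper is open and touching nothing.
- **Other items:** nothing looked disturbed in the last top picture. The arm hid part of the wide cartridge and the tape roll, and I didn't recheck the jar.

**Disagreements:**
- **Push force:** the wrist force peaked at 45 N through the held cartridge at the hard stop. That is under the 120 N wrist limit but above the 40 N limit, which I read as covering only the arm and gripper body.
- **Cameras:** the two disagreed by several mm across the counter (16 mm for the open tab), so I also used the arm's own contact positions.
- **Height:** I didn't measure the final height from the pictures. The tool position before release (TCP z 0.234 m) puts the cartridge's mid-point about 38 to 39 mm above the printer's top, inside the 34 to 42 mm window.

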